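Dock the slide box up its ramp

ROBOT

A 6-joint arm with a two-finger parallel gripper is mounted at the origin on a cart in front of the work surface, level with it; the furniture and walls round the work are solid. World frame = base frame: x ahead of the robot, y to its left, z up, the work surface at z = 0. Lengths are in m, angles in rad, forces in N, time in s.
With the tool pointing down it reaches from about 0.225 to 0.875 m from the base axis. Payload 3.4 kg.
Tool frame: the origin (TCP) lies at the very end of the fingers, on their centre line; the grasp point (between the pads) lies 19 mm behind it; z points along the fingers, y is the line along which they close (so a half turn about z gives the same grasp; the last joint's range is limited). The gripper opens to 85 mm and grips with 20 to 120 N. Pads are 22 mm wide; open, the fingers measure 114 mm over their backs; the gripper's body (76 mm by 85 mm) begins 54 mm behind the grasp point. The pads swing forward as they close: fully open they stand 13 mm farther back than shut.
Start: joints at [0.986, 0.276, 1.505, -0, 1.361, -0.121], TCP at [0.257, 0.514, 0.231] pointing down, gripper open.
Joint ranges: [-2.89, 2.89], [-0.75, 2.08], [0.22, 2.7], [-1.18, 4.32], [0.11, 2.71], [-2.7, 2.7]. Speed limits (rad/s): [2.57, 2.57, 3.14, 3.14, 3.14, 3.14].

INTERFACE

Orientations are given as a unit quaternion [w, x, y, z].
In Python, from rig import get_state, optics, sign_off gives the robot as it stands.
- The arm moves only by the tool send_rows, never from a script. Its argument "increments" is a list of rows, each an object with "gripper": the gripper's target within -1 to 1 (shut at 1, half-way at 0, fully open at -1); "linear": the shift along the world's x, y, z in m, a list of three; "delta_rot": the turn, a rotation vector about the world's x, y, z in rad, a list of three. In form: [{"gripper": gripper, "linear": [dx, dy, dz], "delta_rot": [rx, ry, rz]}, ...]. A call has 1 to 8 rows; each row is the pose to reach, as a shift and turn from the pose commanded when the call began; what a row does not reach only later rows make up. A row lasts 1/10 s, in which the tool goes at most 50 mm and 8.59 degrees, less where a joint would pass 70% of its speed; a pose out of reach is approached as far as the arm can. A call with a gripper value outside its range is refused whole. The fingers move at their own pace and stop on an object; "newtons" is the grip in N (left out, the last holds). Time passes only in rows, so rows that repeat a pose let the fingers close. It gives the time, the measured TCP pose, the force, the opening and the grip force at its end, in the units of the state.
- get_state(): the state, without advancing time (a new reading comes with each control period).
- optics.get_image(name): name is "side" or "top" or "wrist"; returns a dict with "pixels" (420x560x3 uint8, blue, green, red), "K" (3x3 intrinsics, pixels), "rvec" (rotation vector, rad) and "tvec" (3), from world to camera coordinates, as OpenCV has them; the wrist camera has in their place "T_tool_cam" (4x4, takes a point from camera to tool coordinates, whose origin is the TCP and whose axes are the flange's). Camera axes: x right, y down, z forward; pixel columns grow to the right and rows downward; lengths in m; the calibration is good to about 2 mm. A picture is of the moment at which its call begins: read the wrist's pose just before it. There is no depth.
- sign_off(): hands the job in; it is judged then, once.
The state is a dict: "clock": time; "qpos": joint angles; "qd": joint speeds; "effort": joint torques, N m; "position": TCP position; "ee_rot": TCP orientation; "contact_force": force on the tool from outside, world axes, zero at the start; "moment": the same for the moment, N m; "width": finger opening in m; "gripper_force": force on a finger pad.
Only numpy, scipy, OpenCV 4.12 (cv2) and the standard library are available. Lean on these libraries where they do the work, as an engineer would, in place of code of your own. Each camera call takes 0.05 s, during which the arm holds its last target. There are 200 camera calls.

TASK

Take the small amber bottle out of the slide-box dock and stand it upright on the bench, clear of the dock. Then push the slide box up the dock's ramp, gently, until its rear edge drops behind the lip and it lies flat on the floor of the dock, held there when you let go. Do not force it against the end of the dock, and leave the other things on the bench as they are.

Things in the scene. Friction and masses are not known exactly. Their poses are not given: they have to be found in the camera images.
- slide_box_center (a point): Centre of the closed slide box, 17.5 mm above its flat underside: a red box, 85 mm along its own x (push direction; a small catch on its -x face sticks out a few mm), 164 mm along y, 35 mm high, 0.2 to 0.45 kg, too wide to grasp. It stands on the bench before the ramp, +x side towards it, up to 12 mm off the ramp's centre line and turned up to 0.12 rad. Push it with less than 20 N.
- oil_bottle_center (a point): Centre (half-way up) of the amber bottle with a black cap, 47 mm diameter, 96 mm high, about 0.15 kg, which stands in the pocket of the dock at the start.
- clamp_foot: Dark steel plate 90 mm (x) by 150 mm (y) by 6 mm fixed on the bench behind the dock; origin at the centre of its underside. The grey-painted metal dock is clamped to it: same heading and centre line; +x points from ramp to pocket. The dock may be clamped anywhere over a 44 mm slot along x; just where is not reported and has to be felt or seen.
- lip_mean (a point): Mean place of the crest of the dock's lip, on the centre line, 22 mm above the bench; axes as clamp_foot. The real lip is up to 22 mm from here along x, either way, and with it all of the dock. Before it a ramp slopes at 12 degrees down to the bench, 104 mm away towards -x; right behind it (+x) the level pocket floor lies 7 mm lower, 15 mm above the bench, 171 mm wide.
- entry_mean (a point): Mean place of the foot of the ramp, on the bench on the centre line, 104 mm before the lip; shifted as the lip is. Guide rails 45 mm high and 171 mm apart run from 90 mm before the lip to the end of the pocket; before them entry wings 45 mm long and 30 mm high flare outwards by 0.3 rad. On the ramp the box binds if the pusher does not rise with the slope.
- bumper_mean (a point): Mean place of the middle of the black rubber bumper's face at the end of the pocket, 88 mm behind the lip, 130 mm wide, 18 to 38 mm above the bench; the real one is shifted as the lip is. Sprung, 2.5 N per mm; it bottoms after 3.5 mm and is then rigid.
- timer: Bystander: white bench timer 44 x 68 x 50 mm, origin under its centre.
- beaker: Bystander: glass beaker, 53 mm diameter, 70 mm high, origin under its centre.
- autoclave_tape: Bystander: roll of tape lying flat, 96 mm diameter, 25 mm high, origin under its centre.
Things that resemble listed ones, but are neither listed nor needed, are in the scene too. Leave any turquoise or yellow look-alike of the part that bears oil_bottle_center alone.

How it is judged:
On the way, in this order (a step that is already met when the one before it is completed fails the run):
1. the bottle stands upright on the bench, off the dock (height (world z) of oil_bottle_center below 0.052 m and angle between oil_bottle_center's own z axis and vertical below 0.06 rad and linear speed of oil_bottle below 0.02 m/s), for 0.2 s.
2. the slide box has been pushed up onto the ramp, before the pocket (height (world z) of slide_box_center above 0.026 m and x of slide_box_center in the frame of clamp_foot below -0.15 m), for 0.1 s.
3. the slide box lies flat in the pocket, behind the lip (angle between slide_box_center's own z axis and vertical below 0.03 rad and height (world z) of slide_box_center between 0.029 and 0.0355 m), for 0.2 s.
At the end, for the whole second after the job is handed in: The slide box lies at rest flat (within 0.03 rad) on the pocket floor behind the lip: its centre 29 to 35.5 mm above the bench, 80 to 140 mm before the clamp foot's origin and within 12 mm of the centre line. The bottle stands still and upright (within 0.06 rad) on the bench, centre below 52 mm (all of step 3 and x of slide_box_center in the frame of clamp_foot between -0.14 and -0.08 m and y of slide_box_center in the frame of clamp_foot between -0.012 and 0.012 m and linear speed of each of slide_box, oil_bottle below 0.01 m/s and height (world z) of oil_bottle_center below 0.052 m and angle between oil_bottle_center's own z axis and vertical below 0.06 rad); the robot touches nothing.
It fails at once if the slide box is pushed with more than 20 N (contact force between any of the arm, the fingers and slide_box above 20 N).
It fails at once if the bottle is knocked over (angle between oil_bottle_center's own z axis and vertical above 0.7 rad).
It fails at once if a bystander (timer, beaker, tape) is moved more than 20 mm (distance of any of timer, beaker, autoclave_tape from where it was at the start of the episode above 0.02 m).
It also fails if it takes over 72 s, if anything falls off the work surface, if the arm or the gripper's body presses on something with over 40 N, if the wrist force passes 120 N, or if a joint passes its speed limit or range.

## Working session

There is one attempt and no reset: what is moved stays moved. The work goes in short steps, Python scripts to look and compute and a tool call to move; the robot and the scene stay as the last step left them, time stands still between calls to the robot, and variables do not carry over. Pictures are saved under pics/ and viewed, at most 10 in all, crops included, and the job is handed in when it is done.

Besides the shell and the picture viewer there is one more tool, called after ">>>" in YAML: its name, and indented under it one key for each argument. send_rows: Moves the arm, as the interface text tells. Its arguments: {"type":"object","properties":{"increments":{"type":"array"},"newtons":{"type":"number"}},"required":["increments"]}

```bash
mkdir -p pics
cat > h.py <<'E'
import cv2,numpy as np
from rig import get_state,optics
from scipy.spatial.transform import Rotation as R
def grab(n):
    s=get_state(); d=optics.get_image(n); d['s']=s
    if n=='wrist':
        q=s['ee_rot']; T=np.eye(4); T[:3,:3]=R.from_quat([q[1],q[2],q[3],q[0]]).as_matrix(); T[:3,3]=s['position']
        M=T@np.array(d['T_tool_cam']); d['Rwc']=M[:3,:3]; d['c']=M[:3,3]
    else:
        A=cv2.Rodrigues(np.array(d['rvec'],float))[0]; d['Rwc']=A.T; d['c']=-A.T@np.array(d['tvec'],float).ravel()
    return d
def ray(d,u,v):
    return d['Rwc']@np.linalg.solve(np.array(d['K']),[u,v,1.])
def onz(d,u,v,z):
    r=ray(d,u,v); return d['c']+r*(z-d['c'][2])/r[2]
def proj(d,p):
    x=np.array(d['K'])@(d['Rwc'].T@(np.array(p)-d['c'])); return x[:2]/x[2]
E
python3 - <<'E'
from h import *
for n in('top','side'):
    d=grab(n); cv2.imwrite(f'pics/{n}0.png',d['pixels']); print(n,d['c'].round(3),d['Rwc'].round(2).tolist())
print(get_state())
E
```

```text
top [ 0.477 -0.01   1.658] [[-0.01, -1.0, 0.08], [-1.0, 0.01, -0.02], [0.02, -0.08, -1.0]]
side [0.994 0.984 0.646] [[-0.93, 0.18, -0.33], [0.38, 0.44, -0.82], [-0.0, -0.88, -0.47]]
{'clock': 0.1, 'qpos': array([ 9.86025973e-01,  2.76534690e-01,  1.50604631e+00, -1.84884825e-05,
        1.36068649e+00, -1.21051890e-01]), 'qd': array([-3.23838215e-04, -3.20461492e-03, -1.82222957e-03,  2.52024239e-04,
        4.99959272e-05,  1.59500787e-04]), 'effort': array([ 1.38233258e-04, -4.17696404e+01, -2.46404672e+01, -3.87970440e-04,
        5.73959944e-03, -1.65152875e-05]), 'position': array([0.2569514 , 0.51385038, 0.23050868]), 'ee_rot': array([-2.80955847e-04,  2.29785436e-01,  9.73240953e-01, -7.88933932e-04]), 'contact_force': array([ 0.15464803, -0.88312849,  0.1430762 ]), 'moment': array([-0.00547894, -0.0055749 ,  0.00196026]), 'gripper_force': 0.0, 'width': 0.08531599404659998}
```

View pics/top0.png

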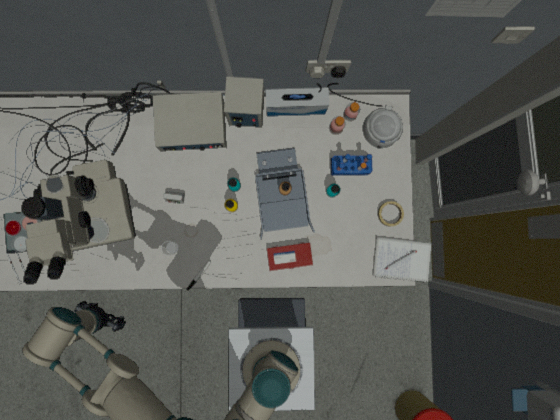

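View pics/side0.png

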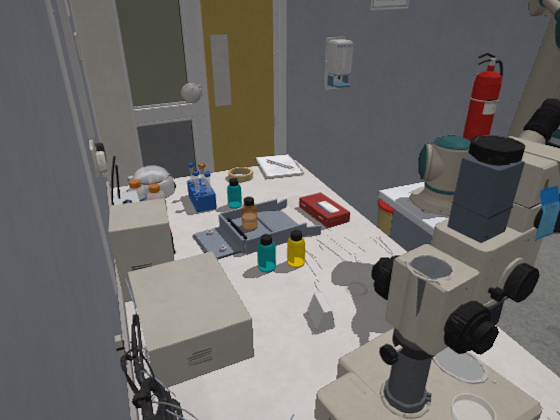

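Top view: the amber bottle is in the dock at (286,187). Things that could be mistaken for it are turquoise at (234,184) and (333,190), yellow at (231,205), and orange-capped bottles at (338,125) and (353,110). The red box is at (290,256) and the clamp foot is near (277,160). I choose the amber bottle with the black cap standing in the dock, seen at (249,215) in the side view. Next I measure and check it in a close crop.

Run:
```python
from h import *
d=grab('top'); s=grab('side')
for n,u,v,z in [('bottle',286,187,.096),('box',290,256,.035),('foot',277,160,.006),('turq1',234,184,.09),('turq2',333,190,.09),('yel',231,205,.09),('beaker',171,247,.0),('timer',175,195,.05),('tape',390,212,.02)]:
    print(n,onz(d,u,v,z).round(3))
print('bottle side, cap top',onz(s,249,200,.096).round(3))
a=cv2.resize(d['pixels'][135:285,230:350],None,fx=4,fy=4,interpolation=cv2.INTER_CUBIC)
b=cv2.resize(s['pixels'][165:285,180:360],None,fx=4,fy=4,interpolation=cv2.INTER_CUBIC)
b=cv2.resize(b,(300,200)); a=cv2.resize(a,(480,600))
c=np.zeros((600,790,3),np.uint8); c[:,:480]=a; c[:200,490:]=b
cv2.imwrite('pics/crop1.png',c)
```

```text
bottle [ 0.67  -0.06   0.096]
box [ 0.419 -0.073  0.035]
foot [ 0.786 -0.029  0.006]
turq1 [0.684 0.129 0.09 ]
turq2 [ 0.658 -0.231  0.09 ]
yel [0.608 0.14  0.09 ]
beaker [0.458 0.376 0.   ]
timer [0.65  0.351 0.05 ]
tape [ 0.58  -0.456  0.02 ]
bottle side, cap top [ 0.664 -0.072  0.096]
```

View pics/crop1.png

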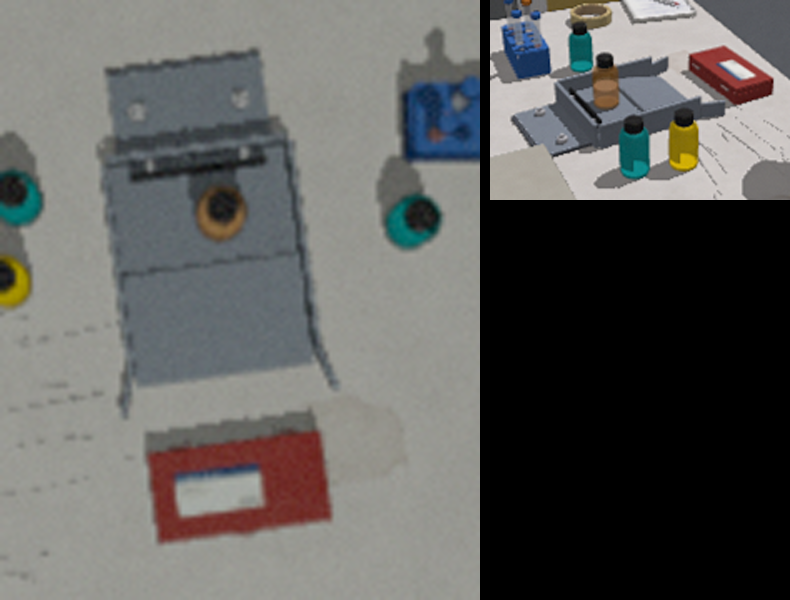

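The crop confirms it: amber body, black cap, standing in the pocket (top view about (286,187)), with turquoise and yellow look-alikes outside the dock. Now I move the wrist camera over the dock.

>>> send_rows:
  increments:
    - {"gripper": -1,"linear": [0.28,-0.57,0.15],"delta_rot": [0,0,0.15]}
    - {"gripper": -1,"linear": [0.28,-0.57,0.15],"delta_rot": [0,0,0.3]}
    - {"gripper": -1,"linear": [0.28,-0.57,0.15],"delta_rot": [0,0,0.45]}
    - {"gripper": -1,"linear": [0.28,-0.57,0.15],"delta_rot": [0,0,0.56]}
    - {"gripper": -1,"linear": [0.28,-0.57,0.15],"delta_rot": [0,0,0.56]}
    - {"gripper": -1,"linear": [0.28,-0.57,0.15],"delta_rot": [0,0,0.56]}
    - {"gripper": -1,"linear": [0.28,-0.57,0.15],"delta_rot": [0,0,0.56]}
    - {"gripper": -1,"linear": [0.28,-0.57,0.15],"delta_rot": [0,0,0.56]}

```text
clock: 1.0
position: [0.4245, 0.1732, 0.3212]
ee_rot: [0.0, -0.048, 0.999, 0.0]
contact_force: [2.3, 0.4, -0.2]
width: 0.0851
gripper_force: 0.0
```

Run:
```python
from h import *
d=grab('wrist'); print(np.array(d['T_tool_cam']).round(3).tolist(), np.array(d['K']).round(0).tolist(), d['s']['position'], d['s']['ee_rot'],d['c'])
```

```text
[[0.001, -0.962, -0.274, 0.07], [1.0, 0.001, 0.001, -0.001], [-0.0, -0.274, 0.962, -0.142], [0.0, 0.0, 0.0, 1.0]] [[302.0, 0.0, 279.0], [0.0, 302.0, 210.0], [0.0, 0.0, 1.0]] [0.4245327  0.17321509 0.32118707] [ 2.12622778e-04 -4.81953803e-02  9.98837896e-01  1.35604785e-04] [0.35506536 0.16540559 0.46363054]
```

>>> send_rows:
  increments:
    - {"gripper": -1,"linear": [0.1,-0.235,0],"delta_rot": [0,0,0]}
    - {"gripper": -1,"linear": [0.1,-0.235,0],"delta_rot": [0,0,0]}
    - {"gripper": -1,"linear": [0.1,-0.235,0],"delta_rot": [0,0,0]}
    - {"gripper": -1,"linear": [0.1,-0.235,0],"delta_rot": [0,0,0]}
    - {"gripper": -1,"linear": [0.1,-0.235,0],"delta_rot": [0,0,0]}
    - {"gripper": -1,"linear": [0.1,-0.235,0],"delta_rot": [0,0,0]}
    - {"gripper": -1,"linear": [0.1,-0.235,0],"delta_rot": [0,0,0]}

```text
clock: 1.75
position: [0.5244, -0.0609, 0.3198]
ee_rot: [-0.001, -0.047, 0.999, 0.001]
contact_force: [-0.4, 0.3, 0.2]
width: 0.0854
gripper_force: 0.0
```

Run:
```python
from h import *
import pickle
d=grab('wrist'); cv2.imwrite('pics/w1.png',d['pixels']); pickle.dump(d,open('w1.pkl','wb')); print(d['s']['position'],d['s']['ee_rot'])
```

```text
[ 0.52438092 -0.06091848  0.31981489] [-8.05812613e-04 -4.66672409e-02  9.98910026e-01  5.28541788e-04]
```

View pics/w1.png

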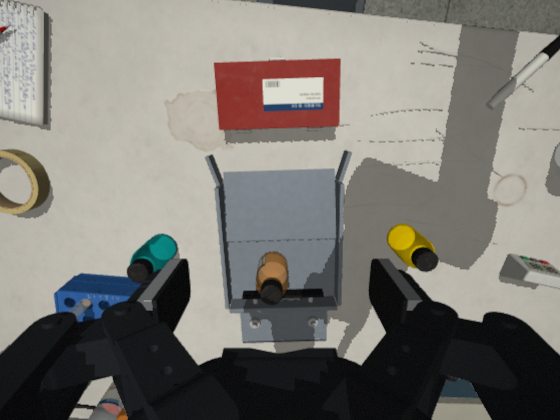

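The wrist view shows the box at (278,94), the ramp foot edge at row ~170, the lip line at row ~239, the bottle's base end near (272,258) with its cap at (271,291), and the clamp foot at rows 310–340.

Run:
```python
from h import *
import pickle
d=pickle.load(open('w1.pkl','rb')); im=d['pixels']; hsv=cv2.cvtColor(im,cv2.COLOR_BGR2HSV)
def P(n,u,v,z): print(n,onz(d,u,v,z).round(4))
m=((hsv[...,0]<6)|(hsv[...,0]>172))&(hsv[...,1]>120)
m=m.astype(np.uint8); m[150:]=0; m[:,:190]=0; m[:,360:]=0; m=cv2.morphologyEx(m,cv2.MORPH_CLOSE,np.ones((25,25)))
c=max(cv2.findContours(m,0,2)[0],key=cv2.contourArea); ap=cv2.approxPolyDP(c,6,True)[:,0]; print(ap.tolist())
for p in ap: P('box top',p[0],p[1],.035)
# body amber
a=((hsv[...,0]>6)&(hsv[...,0]<20)&(hsv[...,1]>100)).astype(np.uint8); a[:240]=0;a[320:]=0;a[:,:240]=0;a[:,310:]=0
ys,xs=np.nonzero(a); print('amber',xs.min(),xs.max(),ys.min(),ys.max())
k=((im.max(2)<45)).astype(np.uint8); k[:275]=0;k[305:]=0;k[:,:250]=0;k[:,290:]=0
ys,xs=np.nonzero(k); print('cap',xs.min(),xs.max(),ys.min(),ys.max())
P('cap centre',271,291,.111); P('base near edge mid',272,253,.015)
g=cv2.cvtColor(im,cv2.COLOR_BGR2GRAY).astype(int)
for u in (240,255,300,320):
    print(u,'col foot edge',164+np.argmax(abs(np.diff(g[160:182,u-2:u+3].mean(1))))-4, g[228:250,u-3:u+4].mean(1).round(0).tolist())
for v in (155,175,200,220):
    print(v, g[v-1:v+2,205:245].mean(0).round(0).astype(int).tolist()); print(g[v-1:v+2,325:360].mean(0).round(0).astype(int).tolist())
cr=cv2.resize(im[150:350,190:370],None,fx=4,fy=4,interpolation=cv2.INTER_CUBIC)[:,:]
cr=cv2.resize(im[155:350,190:370],(550,596),interpolation=cv2.INTER_CUBIC); cv2.imwrite('pics/w1c.png',cr)
```

```text
[[339, 59], [214, 63], [219, 127], [337, 125]]
box top [0.3674 0.001  0.035 ]
box top [ 0.3873 -0.159   0.035 ]
box top [ 0.4664 -0.1493  0.035 ]
box top [0.4486 0.0104 0.035 ]
amber 256 287 252 295
cap 250 289 279 304
cap centre [ 0.6648 -0.059   0.111 ]
base near edge mid [ 0.6537 -0.0607  0.015 ]
240 col foot edge 171 [130.0, 130.0, 129.0, 130.0, 130.0, 129.0, 129.0, 128.0, 129.0, 129.0, 129.0, 128.0, 125.0, 110.0, 112.0, 123.0, 123.0, 123.0, 123.0, 123.0, 123.0, 122.0]
255 col foot edge 170 [127.0, 127.0, 127.0, 128.0, 129.0, 129.0, 128.0, 128.0, 128.0, 129.0, 129.0, 127.0, 112.0, 103.0, 117.0, 124.0, 124.0, 124.0, 125.0, 125.0, 124.0, 124.0]
300 col foot edge 169 [128.0, 129.0, 129.0, 128.0, 128.0, 127.0, 127.0, 127.0, 127.0, 126.0, 124.0, 106.0, 110.0, 125.0, 124.0, 123.0, 124.0, 123.0, 123.0, 123.0, 122.0, 122.0]
320 col foot edge 168 [128.0, 128.0, 127.0, 127.0, 127.0, 126.0, 127.0, 126.0, 126.0, 124.0, 111.0, 103.0, 116.0, 123.0, 122.0, 122.0, 122.0, 122.0, 123.0, 122.0, 123.0, 123.0]
155 [184, 175, 157, 150, 123, 99, 82, 100, 155, 191, 192, 192, 191, 190, 190, 190, 190, 189
[... 695 characters left out ...]
190, 190, 185, 160, 127, 129, 122, 91, 42, 43, 43, 45, 80, 125, 130, 130, 130, 130, 130, 130, 131, 132, 132, 131, 132, 131, 131, 130, 130, 130, 130, 131, 131]
[129, 129, 129, 129, 128, 127, 127, 126, 127, 123, 96, 51, 51, 51, 78, 120, 130, 126, 113, 96, 116, 117, 116, 117, 116, 117, 117, 115, 115, 115, 115, 115, 115, 116, 115]
220 [187, 187, 188, 188, 189, 190, 191, 191, 192, 192, 192, 180, 142, 129, 127, 115, 69, 42, 42, 47, 84, 129, 129, 129, 129, 129, 129, 128, 129, 129, 129, 129, 129, 127, 128, 129, 130, 130, 129, 129]
[126, 127, 128, 129, 129, 128, 128, 129, 128, 128, 112, 54, 51, 50, 80, 123, 126, 127, 122, 116, 115, 115, 116, 115, 115, 115, 116, 116, 116, 116, 115, 115, 115, 116, 115]
```

View pics/w1c.png

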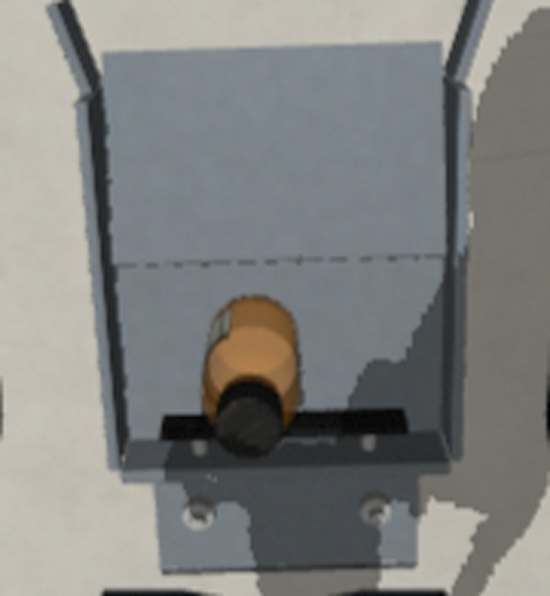

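Run:
```python
from h import *
import pickle
d=pickle.load(open('w1.pkl','rb'))
def P(n,u,v,z): print(n,onz(d,u,v,z).round(4))
P('cap top c',271.8,294,.111);P('base near',272,252,.015)
for u,v in((240,240.5),(255,239.8),(300,238.5),(320,237.7)):P('lip',u,v,.022)
for u,v in((240,170.5),(255,170),(300,169),(320,168.5)):P('rampfoot',u,v,0)
for v in (200,220):
    pass
P('L floor at lip',228,241,.0225);P('R floor at lip',335,237,.0225)
P('L rail in top, v200',216.5+.0,200,.045)
P('L rail in top200',219,200,.045);P('R rail in 200',339,200,.045);P('L rail in top220',221,220,.045);P('R rail in 220',339,220,.045)
cx=lambda x:190+x*180/550
cy=lambda y:155+y*195/596
for a in((162,573),(416,568)):P('clampfoot back',cx(a[0]),cy(a[1]),.006)
for a in((160,412),(405,408)):P('bumper face top?',cx(a[0]),cy(a[1]),.038)
s=grab('side'); t=grab('top')
for c in((.669,-.06,.111),(.675,-.06,.111)): print(proj(s,c),proj(t,c))
for n,dd,(x0,x1,y0,y1) in(('s',s,(235,265,190,210)),('t',t,(275,296,175,198))):
    k=(dd['pixels'].max(2)<50).astype(np.uint8)[y0:y1,x0:x1]; ys,xs=np.nonzero(k); print(n,xs.min()+x0,xs.max()+x0,ys.min()+y0,ys.max()+y0,np.median(xs)+x0)
```

```text
cap top c [ 0.6691 -0.0575  0.111 ]
base near [ 0.652  -0.0609  0.015 ]
lip [ 0.6343 -0.1123  0.022 ]
lip [ 0.6309 -0.0891  0.022 ]
lip [ 0.6222 -0.0196  0.022 ]
lip [0.618  0.0112 0.022 ]
rampfoot [ 0.5286 -0.1213  0.    ]
rampfoot [ 0.5257 -0.0985  0.    ]
rampfoot [ 0.5177 -0.03    0.    ]
rampfoot [5.14e-01 3.00e-04 0.00e+00]
L floor at lip [ 0.6367 -0.1308  0.0225]
R floor at lip [0.6144 0.0341 0.0225]
L rail in top, v200 [ 0.5666 -0.1469  0.045 ]
L rail in top200 [ 0.5662 -0.1434  0.045 ]
R rail in 200 [0.5502 0.0264 0.045 ]
L rail in top220 [ 0.5958 -0.1393  0.045 ]
R rail in 220 [0.5797 0.0308 0.045 ]
clampfoot back [ 0.8353 -0.0969  0.006 ]
clampfoot back [0.818  0.0508 0.006 ]
bumper face top? [ 0.7104 -0.1021  0.038 ]
bumper face top? [0.6963 0.0234 0.038 ]
[248.5203519  197.36241003] [286.18625017 186.85126476]
[246.5340833  197.71628525] [286.16434202 185.19077685]
s 244 253 198 205 248.5
t 275 295 175 189 285.0
```

Everything agrees with the given sizes:
- The dock heading is about 0.125 rad, with the lip at (0.6255,-0.0484) and the ramp foot about 104 mm before it.
- The box centre is at (0.417,-0.074), on the centre line and aligned with the dock.
- The bottle axis is at about (0.670,-0.0585).

Next I move above the bottle.

>>> send_rows:
  increments:
    - {"gripper": -1,"linear": [0.146,0.002,-0.13],"delta_rot": [0,0,0.03]}
    - {"gripper": -1,"linear": [0.146,0.002,-0.13],"delta_rot": [0,0,0.03]}
    - {"gripper": -1,"linear": [0.146,0.002,-0.13],"delta_rot": [0,0,0.03]}
    - {"gripper": -1,"linear": [0.146,0.002,-0.13],"delta_rot": [0,0,0.03]}
    - {"gripper": -1,"linear": [0.146,0.002,-0.13],"delta_rot": [0,0,0.03]}
    - {"gripper": -1,"linear": [0.146,0.002,-0.13],"delta_rot": [0,0,0.03]}

```text
clock: 2.5
position: [0.6695, -0.0559, 0.1895]
ee_rot: [-0.002, -0.064, 0.998, 0.001]
contact_force: [-1.0, -1.0, -0.3]
width: 0.0856
gripper_force: 0.0
```

Run:
```python
from h import *
d=grab('wrist'); cv2.imwrite('pics/w2.png',d['pixels']); print(d['s']['position'],d['s']['ee_rot'],d['c'])
im=d['pixels']; hsv=cv2.cvtColor(im,cv2.COLOR_BGR2HSV)
a=((hsv[...,0]>6)&(hsv[...,0]<20)&(hsv[...,1]>100)).astype(np.uint8)
n,l,s,c=cv2.connectedComponentsWithStats(a)
for i in range(1,n):
    if s[i,4]>150: print(s[i],c[i])
print(proj(d,(.67,-.0585,.111)),proj(d,(.67,-.0585,.015)),proj(d,(.67,-.0585,.063)))
```

```text
[ 0.66948608 -0.05590387  0.18947981] [-1.62692803e-03 -6.42984442e-02  9.97929233e-01  5.56093125e-04] [ 0.60080286 -0.06602836  0.33217362]
[ 252  174   50   53 1214] [277.50823723 194.84843493]
[276.76844366 219.15701445] [277.31587061 192.25708351] [277.08765565 203.47130412]
```

View pics/w2.png

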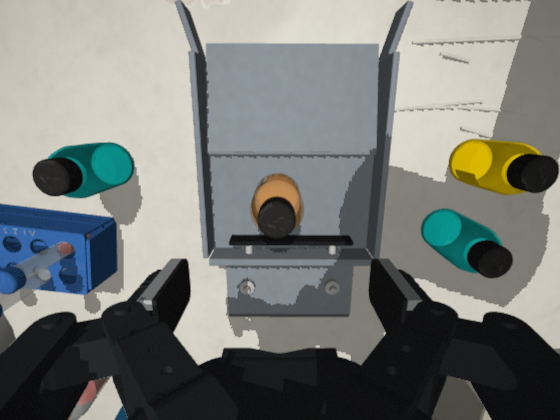

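The bottle stays where predicted (cap at (277,217)). Descending and gripping.

>>> send_rows:
  increments:
    - {"gripper": -1,"linear": [0,-0.002,-0.04],"delta_rot": [0,0,0]}
    - {"gripper": -1,"linear": [0,-0.002,-0.08],"delta_rot": [0,0,0]}
    - {"gripper": -1,"linear": [0,-0.002,-0.12],"delta_rot": [0,0,0]}
    - {"gripper": -1,"linear": [0,-0.002,-0.14],"delta_rot": [0,0,0]}
    - {"gripper": 0,"linear": [0,-0.002,-0.14],"delta_rot": [0,0,0]}
    - {"gripper": 0.5,"linear": [0,-0.002,-0.14],"delta_rot": [0,0,0]}
    - {"gripper": 0.5,"linear": [0,-0.002,-0.14],"delta_rot": [0,0,0]}
    - {"gripper": 0.5,"linear": [0,-0.002,-0.14],"delta_rot": [0,0,0]}
  newtons: 35

```text
clock: 3.35
position: [0.6719, -0.0597, 0.0542]
ee_rot: [0.003, -0.063, 0.998, -0.0]
contact_force: [-0.7, 1.0, 6.2]
width: 0.0456
gripper_force: 35.7
```

>>> send_rows:
  increments:
    - {"gripper": 0.5,"linear": [0,0,0.01],"delta_rot": [0,0,0]}
    - {"gripper": 0.5,"linear": [0,0,0.03],"delta_rot": [0,0,0]}
    - {"gripper": 0.5,"linear": [0,0,0.07],"delta_rot": [0,0,0]}
    - {"gripper": 0.5,"linear": [0,0,0.1],"delta_rot": [0,0,0]}
    - {"gripper": 0.5,"linear": [0,0,0.1],"delta_rot": [0,0,0]}

```text
clock: 3.85
position: [0.6737, -0.0608, 0.1573]
ee_rot: [0.006, -0.063, 0.998, -0.002]
contact_force: [0.5, 0.3, -1.0]
width: 0.0451
gripper_force: 36.2
```

Run:
```python
from h import *
s=get_state(); print(s)
d=grab('side'); cv2.imwrite('pics/s2.png',cv2.resize(d['pixels'][130:300,180:350],(680,600)) if 0 else cv2.resize(d['pixels'][130:270,190:350],(680,595)))
```

```text
{'clock': 3.85, 'qpos': array([-1.92634125e-01,  4.64581367e-01,  1.39545116e+00, -2.84857700e-04,
        1.26955252e+00, -1.88962194e+00]), 'qd': array([-0.00123624,  0.04268879,  0.07829333,  0.00131252, -0.04054388,
       -0.00148313]), 'effort': array([ 5.01055084e-02, -5.14140308e+01, -2.31792176e+01, -4.57285991e-03,
        4.64403369e-01, -3.82987218e-05]), 'position': array([ 0.67371492, -0.06080313,  0.15728654]), 'ee_rot': array([ 0.00577405, -0.06309411,  0.99798951, -0.0016505 ]), 'contact_force': array([ 0.51866087,  0.34272474, -0.95001897]), 'moment': array([-0.00013373, -0.03921019, -0.02698311]), 'gripper_force': 36.23676757881185, 'width': 0.045077980597398336}
```

View pics/s2.png

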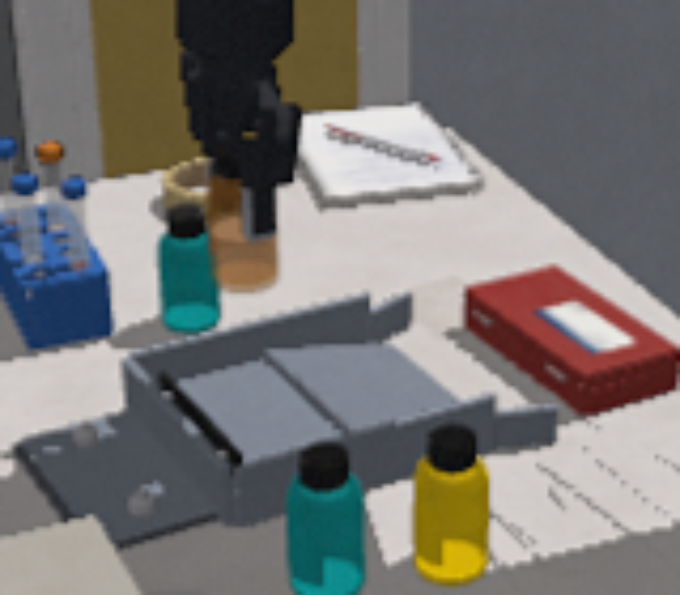

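Side view: the bottle is upright in the fingers, lifted well clear, and the dock pocket is empty. Carrying it to open bench at about (0.48, 0.19).

>>> send_rows:
  increments:
    - {"gripper": 0.5,"linear": [-0.019,0.025,0.02],"delta_rot": [0,0,0]}
    - {"gripper": 0.5,"linear": [-0.048,0.063,0.02],"delta_rot": [0,0,0]}
    - {"gripper": 0.5,"linear": [-0.077,0.1,0.02],"delta_rot": [0,0,0]}
    - {"gripper": 0.5,"linear": [-0.106,0.138,0.02],"delta_rot": [0,0,0]}
    - {"gripper": 0.5,"linear": [-0.135,0.175,0.02],"delta_rot": [0,0,0]}
    - {"gripper": 0.5,"linear": [-0.164,0.213,0.02],"delta_rot": [0,0,0]}
    - {"gripper": 0.5,"linear": [-0.184,0.239,0.01],"delta_rot": [0,0,0]}
    - {"gripper": 0.5,"linear": [-0.194,0.251,0.0],"delta_rot": [0,0,0]}

```text
clock: 4.7
position: [0.4731, 0.1927, 0.1495]
ee_rot: [-0.001, -0.064, 0.998, 0.0]
contact_force: [-0.0, -0.5, -0.6]
width: 0.0455
gripper_force: 36.3
```

>>> send_rows:
  increments:
    - {"gripper": 0.5,"linear": [0,0,-0.03],"delta_rot": [0,0,0]}
    - {"gripper": 0.5,"linear": [0,0,-0.06],"delta_rot": [0,0,0]}
    - {"gripper": 0.5,"linear": [0,0,-0.08],"delta_rot": [0,0,0]}
    - {"gripper": 0.5,"linear": [0,0,-0.09],"delta_rot": [0,0,0]}
    - {"gripper": 0.5,"linear": [0,0,-0.1],"delta_rot": [0,0,0]}
    - {"gripper": 0.5,"linear": [0,0,-0.1],"delta_rot": [0,0,0]}
    - {"gripper": 0.5,"linear": [0,0,-0.1],"delta_rot": [0,0,0]}

```text
clock: 5.4
position: [0.4769, 0.1909, 0.051]
ee_rot: [0.0, -0.063, 0.998, 0.0]
contact_force: [0.0, -0.8, -1.1]
width: 0.0455
gripper_force: 36.4
```

>>> send_rows:
  increments:
    - {"gripper": 0.5,"linear": [0,0,-0.003],"delta_rot": [0,0,0]}
    - {"gripper": 0.5,"linear": [0,0,-0.006],"delta_rot": [0,0,0]}
    - {"gripper": 0.5,"linear": [0,0,-0.008],"delta_rot": [0,0,0]}
    - {"gripper": 0.5,"linear": [0,0,-0.009],"delta_rot": [0,0,0]}
    - {"gripper": 0.5,"linear": [0,0,-0.01],"delta_rot": [0,0,0]}
    - {"gripper": 0.5,"linear": [0,0,-0.01],"delta_rot": [0,0,0]}

```text
clock: 6.0
position: [0.4762, 0.1911, 0.0406]
ee_rot: [-0.0, -0.063, 0.998, 0.0]
contact_force: [-0.0, -0.3, -2.0]
width: 0.0456
gripper_force: 36.3
```

>>> send_rows:
  increments:
    - {"gripper": 0.5,"linear": [0,0,-0.001],"delta_rot": [0,0,0]}
    - {"gripper": 0.5,"linear": [0,0,-0.002],"delta_rot": [0,0,0]}
    - {"gripper": 0.5,"linear": [0,0,-0.002],"delta_rot": [0,0,0]}

```text
clock: 6.3
position: [0.4765, 0.1911, 0.0393]
ee_rot: [0.0, -0.063, 0.998, 0.0]
contact_force: [-1.0, -0.4, 3.9]
width: 0.0456
gripper_force: 36.7
```

Contact felt (3.9 N). Releasing gently and backing up.

>>> send_rows:
  increments:
    - {"gripper": 0.3,"linear": [0,0,0],"delta_rot": [0,0,0]}
    - {"gripper": 0,"linear": [0,0,0],"delta_rot": [0,0,0]}
    - {"gripper": -1,"linear": [0,0,0],"delta_rot": [0,0,0]}
    - {"gripper": -1,"linear": [0,0,0],"delta_rot": [0,0,0]}
    - {"gripper": -1,"linear": [0,0,0],"delta_rot": [0,0,0]}
    - {"gripper": -1,"linear": [0,0,0.03],"delta_rot": [0,0,0]}
    - {"gripper": -1,"linear": [0,0,0.08],"delta_rot": [0,0,0]}
    - {"gripper": -1,"linear": [0,0,0.12],"delta_rot": [0,0,0]}

```text
clock: 7.1
position: [0.4763, 0.1911, 0.1602]
ee_rot: [0.0, -0.063, 0.998, 0.0]
contact_force: [0.2, 0.0, 0.6]
width: 0.0853
gripper_force: 0.0
```

>>> send_rows:
  increments:
    - {"gripper": -1,"linear": [0,0,0.06],"delta_rot": [0,0,0]}
    - {"gripper": -1,"linear": [-0.02,-0.05,0.06],"delta_rot": [0,0,0]}
    - {"gripper": -1,"linear": [-0.05,-0.1,0.06],"delta_rot": [0,0,0]}
    - {"gripper": -1,"linear": [-0.08,-0.15,0.06],"delta_rot": [0,0,0]}
    - {"gripper": -1,"linear": [-0.11,-0.2,0.06],"delta_rot": [0,0,0]}
    - {"gripper": -1,"linear": [-0.14,-0.24,0.06],"delta_rot": [0,0,0]}
    - {"gripper": -1,"linear": [-0.145,-0.275,0.06],"delta_rot": [0,0,0]}
    - {"gripper": -1,"linear": [-0.145,-0.275,0.06],"delta_rot": [0,0,0]}

```text
clock: 7.9
position: [0.3291, -0.0874, 0.2187]
ee_rot: [-0.0, -0.06, 0.998, -0.001]
contact_force: [0.7, 0.9, 1.5]
width: 0.0854
gripper_force: 0.0
```

Run:
```python
from h import *
s=grab('side'); t=grab('top'); print(s['s']['position'],s['s']['ee_rot'])
c=np.zeros((420,790,3),np.uint8); c[:,:420]=cv2.resize(s['pixels'][130:340,200:410],(420,420)); c[:,425:785]=cv2.resize(t['pixels'][130:340,190:370],(360,420)); cv2.imwrite('pics/m3.png',c)
```

```text
[ 0.32913743 -0.08742837  0.21870058] [-2.24738143e-04 -6.03102903e-02  9.98178974e-01 -1.16398202e-03]
```

View pics/m3.png

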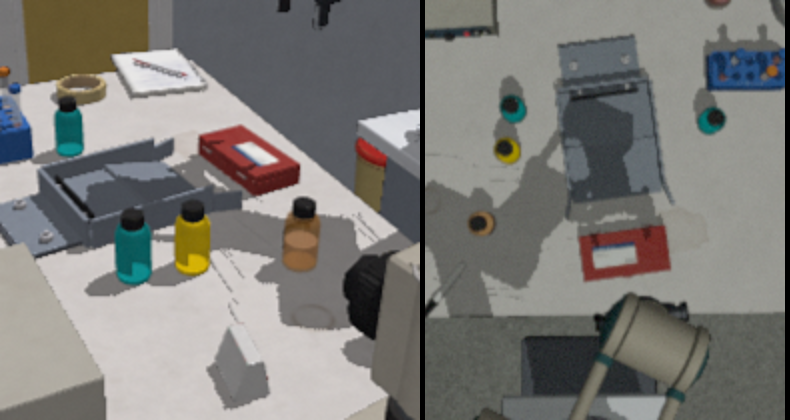

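The bottle stands upright on the bench (side view crop at about (302,235)), with the dock empty and everything else in place. Now I go down behind the box with the fingers open. Both push the rear face either side of the catch, along the dock axis.

>>> send_rows:
  increments:
    - {"gripper": -1,"linear": [0.012,0.001,0],"delta_rot": [0,0,0]}
    - {"gripper": -1,"linear": [0.012,0.001,-0.05],"delta_rot": [0,0,0]}
    - {"gripper": -1,"linear": [0.012,0.001,-0.1],"delta_rot": [0,0,0]}
    - {"gripper": -1,"linear": [0.012,0.001,-0.14],"delta_rot": [0,0,0]}
    - {"gripper": -1,"linear": [0.012,0.001,-0.17],"delta_rot": [0,0,0]}
    - {"gripper": -1,"linear": [0.012,0.001,-0.19],"delta_rot": [0,0,0]}
    - {"gripper": -1,"linear": [0.012,0.001,-0.2],"delta_rot": [0,0,0]}
    - {"gripper": -1,"linear": [0.012,0.001,-0.2],"delta_rot": [0,0,0]}

```text
clock: 8.8
position: [0.3434, -0.0811, 0.0172]
ee_rot: [-0.002, -0.064, 0.998, 0.001]
contact_force: [1.0, 0.2, 0.7]
width: 0.0852
gripper_force: 0.0
```

Run:
```python
from h import *
s=grab('side');print(s['s']['position'],s['s']['ee_rot'],s['s']['contact_force'])
w=grab('wrist')
c=np.zeros((420,790,3),np.uint8); c[:,:420]=cv2.resize(s['pixels'][150:290,270:410],(420,420)); c[:,425:785]=cv2.resize(w['pixels'],(360,270)) if 0 else cv2.copyMakeBorder(cv2.resize(w['pixels'],(360,270)),0,150,0,0,0); cv2.imwrite('pics/m4.png',c)
```

```text
[ 0.34341588 -0.08113478  0.0171507 ] [-0.00151821 -0.06446295  0.99791831  0.00113069] [0.99331098 0.15608854 0.72438434]
```

View pics/m4.png

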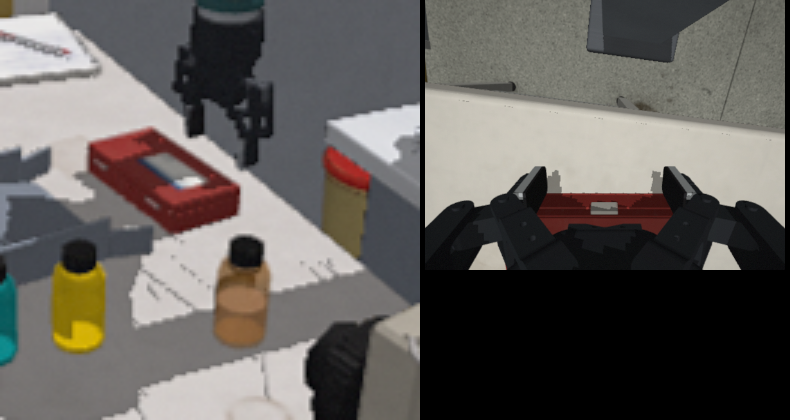

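Run:
```python
from h import *
s=grab('side')
ux=np.array([.992,.125,0]);uy=np.array([-.125,.992,0]); p=s['s']['position']
for z in(.017,.030,.04):
    for y in (.05,-.05):
        q=p+uy*y; q[2]=z; u=proj(s,q); print(z,y,((u-[270,150])*3).round(0))
im=s['pixels']; k=(im.max(2)<50); 
for u in range(328,368,3): 
    c=np.nonzero(k[150:215,u])[0]; print((u-270)*3, (c.max()*3) if len(c) else None, end='; ')
```

```text
0.017 0.05 [243. 179.]
0.017 -0.05 [188. 143.]
0.03 0.05 [244. 168.]
0.03 -0.05 [189. 133.]
0.04 0.05 [245. 160.]
0.04 -0.05 [189. 125.]
174 90; 183 99; 192 132; 201 123; 210 96; 219 102; 228 117; 237 126; 246 162; 255 147; 264 132; 273 None; 282 None; 291 None;
```

The open fingertips sit about 13 mm behind (above) the TCP, as the description says, so I lower accordingly and approach.

>>> send_rows:
  increments:
    - {"gripper": -1,"linear": [0,0,-0.006],"delta_rot": [0,0,0]}
    - {"gripper": -1,"linear": [0,0,-0.011],"delta_rot": [0,0,0]}
    - {"gripper": -1,"linear": [0.004,0.0005,-0.011],"delta_rot": [0,0,0]}
    - {"gripper": -1,"linear": [0.008,0.001,-0.011],"delta_rot": [0,0,0]}
    - {"gripper": -1,"linear": [0.011,0.001,-0.011],"delta_rot": [0,0,0]}
    - {"gripper": -1,"linear": [0.014,0.001,-0.011],"delta_rot": [0,0,0]}
    - {"gripper": -1,"linear": [0.017,0.001,-0.011],"delta_rot": [0,0,0]}
    - {"gripper": -1,"linear": [0.02,0.001,-0.011],"delta_rot": [0,0,0]}

```text
clock: 9.75
position: [0.3635, -0.082, 0.0077]
ee_rot: [0.0, -0.063, 0.998, 0.0]
contact_force: [-0.6, -0.3, 0.1]
width: 0.0854
gripper_force: 0.0
```

>>> send_rows:
  increments:
    - {"gripper": -1,"linear": [0.002,0.0003,0],"delta_rot": [0,0,0]}
    - {"gripper": -1,"linear": [0.004,0.0005,0],"delta_rot": [0,0,0]}
    - {"gripper": -1,"linear": [0.006,0.0008,0],"delta_rot": [0,0,0]}
    - {"gripper": -1,"linear": [0.008,0.001,0],"delta_rot": [0,0,0]}
    - {"gripper": -1,"linear": [0.01,0.0013,0],"delta_rot": [0,0,0]}

```text
clock: 10.25
position: [0.3731, -0.0804, 0.0076]
ee_rot: [-0.0, -0.063, 0.998, 0.0]
contact_force: [-1.3, -0.0, -0.9]
width: 0.0854
gripper_force: 0.6
```

>>> send_rows:
  increments:
    - {"gripper": -1,"linear": [0.004,0.0005,0],"delta_rot": [0,0,0]}
    - {"gripper": -1,"linear": [0.008,0.001,0],"delta_rot": [0,0,0]}
    - {"gripper": -1,"linear": [0.012,0.0015,0],"delta_rot": [0,0,0]}
    - {"gripper": -1,"linear": [0.016,0.002,0],"delta_rot": [0,0,0]}
    - {"gripper": -1,"linear": [0.02,0.0025,0],"delta_rot": [0,0,0]}
    - {"gripper": -1,"linear": [0.024,0.003,0],"delta_rot": [0,0,0]}
    - {"gripper": -1,"linear": [0.028,0.0035,0],"delta_rot": [0,0,0]}
    - {"gripper": -1,"linear": [0.032,0.004,0],"delta_rot": [0,0,0]}

```text
clock: 11.05
position: [0.4055, -0.0766, 0.0077]
ee_rot: [-0.0, -0.063, 0.998, 0.0]
contact_force: [-1.2, -0.1, -0.4]
width: 0.0853
gripper_force: 0.8
```

```bash
cat > m.py <<'E'
from h import *
# box top corners & pose in dock frame; from side and top mask
def box(z=.035):
    t=grab('top'); h=cv2.cvtColor(t['pixels'],cv2.COLOR_BGR2HSV)
    m=(((h[...,0]<8)|(h[...,0]>170))&(h[...,1]>110)).astype(np.uint8); m[:150]=0;m[285:]=0;m[:,:250]=0;m[:,330:]=0
    m=cv2.morphologyEx(m,cv2.MORPH_CLOSE,np.ones((9,9)))
    c=max(cv2.findContours(m,0,2)[0],key=cv2.contourArea); r=cv2.minAreaRect(c)
    b=np.array([onz(t,u,v,z)[:2] for u,v in cv2.boxPoints(r)])
    c0=b.mean(0); print('box c',c0.round(4),'edges',[np.linalg.norm(b[i]-b[i-1]).round(3) for i in range(2)])
    ang=[np.arctan2(*(b[i]-b[i-1])[::-1]) for i in range(4)]; print('yaw mod pi/2',[(a%(np.pi/2)).round(3) for a in ang][:2])
    d=c0-np.array([.782,-.0286]); print("x',y'",(d@[.992,.125]).round(4),(d@[-.125,.992]).round(4)); print(t['s']['position'].round(4),t['s']['contact_force'].round(2))
E
python3 -c "
from m import *
box()"
```

```text
box c [ 0.4587 -0.066 ] edges [np.float64(0.084), np.float64(0.16)]
yaw mod pi/2 [np.float64(0.123), np.float64(0.12)]
x',y' -0.3254 0.0033
[ 0.4055 -0.0766  0.0077] [-1.15 -0.12 -0.44]
```

>>> send_rows:
  increments:
    - {"gripper": -1,"linear": [0.0,0.0,-0.003],"delta_rot": [0,0,0]}
    - {"gripper": -1,"linear": [0.003,0.0004,-0.005],"delta_rot": [0,0,0]}
    - {"gripper": -1,"linear": [0.006,0.0008,-0.005],"delta_rot": [0,0,0]}
    - {"gripper": -1,"linear": [0.01,0.0013,-0.005],"delta_rot": [0,0,0]}
    - {"gripper": -1,"linear": [0.014,0.0018,-0.005],"delta_rot": [0,0,0]}
    - {"gripper": -1,"linear": [0.018,0.0023,-0.005],"delta_rot": [0,0,0]}
    - {"gripper": -1,"linear": [0.021,0.0026,-0.005],"delta_rot": [0,0,0]}
    - {"gripper": -1,"linear": [0.024,0.003,-0.005],"delta_rot": [0,0,0]}

```text
clock: 11.9
position: [0.4287, -0.0735, 0.0026]
ee_rot: [-0.001, -0.063, 0.998, 0.0]
contact_force: [-4.0, -1.0, 2.7]
width: 0.0848
gripper_force: 2.2
```

>>> send_rows:
  increments:
    - {"gripper": -1,"linear": [0.003,0.0004,0.0003],"delta_rot": [0,0,0]}
    - {"gripper": -1,"linear": [0.006,0.0008,0.0006],"delta_rot": [0,0,0]}
    - {"gripper": -1,"linear": [0.009,0.0011,0.0009],"delta_rot": [0,0,0]}
    - {"gripper": -1,"linear": [0.012,0.0015,0.0012],"delta_rot": [0,0,0]}
    - {"gripper": -1,"linear": [0.015,0.0019,0.0015],"delta_rot": [0,0,0]}

```text
clock: 12.4
position: [0.4445, -0.0717, 0.0042]
ee_rot: [0.0, -0.063, 0.998, 0.0]
contact_force: [-0.8, -0.3, -0.8]
width: 0.0851
gripper_force: 1.0
```

>>> send_rows:
  increments:
    - {"gripper": -1,"linear": [0.004,0.0005,0.0002],"delta_rot": [0,0,0]}
    - {"gripper": -1,"linear": [0.008,0.001,0.0004],"delta_rot": [0,0,0]}
    - {"gripper": -1,"linear": [0.012,0.0015,0.0006],"delta_rot": [0,0,0]}
    - {"gripper": -1,"linear": [0.016,0.002,0.0008],"delta_rot": [0,0,0]}
    - {"gripper": -1,"linear": [0.02,0.0025,0.001],"delta_rot": [0,0,0]}
    - {"gripper": -1,"linear": [0.024,0.003,0.0012],"delta_rot": [0,0,0]}
    - {"gripper": -1,"linear": [0.028,0.0035,0.0014],"delta_rot": [0,0,0]}
    - {"gripper": -1,"linear": [0.032,0.004,0.0016],"delta_rot": [0,0,0]}

```text
clock: 13.2
position: [0.4765, -0.0677, 0.0058]
ee_rot: [-0.0, -0.063, 0.998, 0.0]
contact_force: [-2.3, -0.5, -0.6]
width: 0.0851
gripper_force: 0.9
```

```bash
python3 -c "
from m import *
box(.045)"
```

```text
box c [ 0.5322 -0.0573] edges [np.float64(0.081), np.float64(0.161)]
yaw mod pi/2 [np.float64(0.133), np.float64(0.131)]
x',y' -0.2514 0.0027
[ 0.4765 -0.0677  0.0058] [-2.31 -0.46 -0.63]
```

>>> send_rows:
  increments:
    - {"gripper": -1,"linear": [0.004,0.0005,0.0],"delta_rot": [0,0,0]}
    - {"gripper": -1,"linear": [0.008,0.001,0.0],"delta_rot": [0,0,0]}
    - {"gripper": -1,"linear": [0.012,0.0015,0.0],"delta_rot": [0,0,0]}
    - {"gripper": -1,"linear": [0.016,0.002,0.0],"delta_rot": [0,0,0]}
    - {"gripper": -1,"linear": [0.02,0.0025,0.0],"delta_rot": [0,0,0]}
    - {"gripper": -1,"linear": [0.024,0.003,0.0002],"delta_rot": [0,0,0]}
    - {"gripper": -1,"linear": [0.028,0.0035,0.0005],"delta_rot": [0,0,0]}
    - {"gripper": -1,"linear": [0.032,0.004,0.001],"delta_rot": [0,0,0]}

```text
clock: 14.05
position: [0.5085, -0.0637, 0.0068]
ee_rot: [-0.0, -0.063, 0.998, 0.0]
contact_force: [-0.8, -0.3, -0.8]
width: 0.0853
gripper_force: 0.8
```

>>> send_rows:
  increments:
    - {"gripper": -1,"linear": [0.004,0.0005,0.0009],"delta_rot": [0,0,0]}
    - {"gripper": -1,"linear": [0.008,0.001,0.0017],"delta_rot": [0,0,0]}
    - {"gripper": -1,"linear": [0.012,0.0015,0.0025],"delta_rot": [0,0,0]}
    - {"gripper": -1,"linear": [0.016,0.002,0.0034],"delta_rot": [0,0,0]}
    - {"gripper": -1,"linear": [0.02,0.0025,0.0042],"delta_rot": [0,0,0]}

```text
clock: 14.55
position: [0.5286, -0.0612, 0.0111]
ee_rot: [0.0, -0.063, 0.998, 0.0]
contact_force: [-1.3, 0.8, -0.5]
width: 0.0854
gripper_force: 0.8
```

```bash
python3 -c "
from m import *
box(.047)
s=grab('side'); cv2.imwrite('pics/m5.png',cv2.resize(s['pixels'][150:290,200:370],(680,560)))"
```

```text
box c [ 0.5861 -0.0511] edges [np.float64(0.08), np.float64(0.163)]
yaw mod pi/2 [np.float64(0.156), np.float64(0.155)]
x',y' -0.1972 0.0022
[ 0.5286 -0.0612  0.0111] [-1.26  0.76 -0.52]
```

View pics/m5.png

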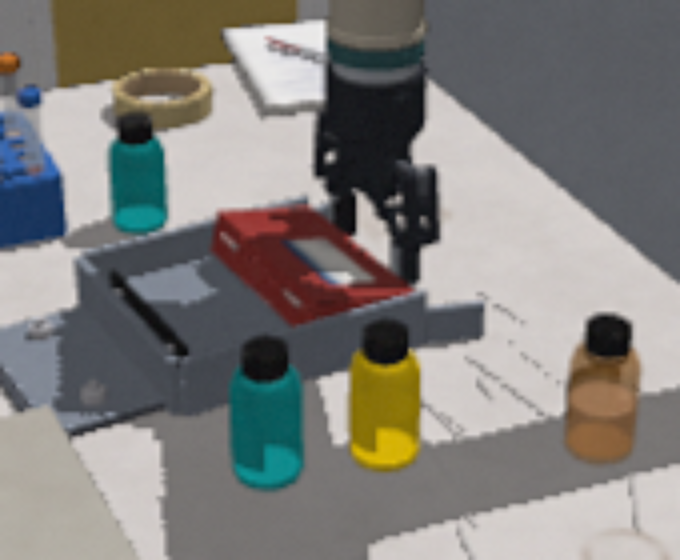

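The box is square on the ramp inside the rails, with its front edge near the lip. Continuing up the slope.

>>> send_rows:
  increments:
    - {"gripper": -1,"linear": [0.004,0.0005,0.0008],"delta_rot": [0,0,0]}
    - {"gripper": -1,"linear": [0.008,0.001,0.0016],"delta_rot": [0,0,0]}
    - {"gripper": -1,"linear": [0.012,0.0015,0.0024],"delta_rot": [0,0,0]}
    - {"gripper": -1,"linear": [0.016,0.002,0.0033],"delta_rot": [0,0,0]}
    - {"gripper": -1,"linear": [0.02,0.0025,0.0041],"delta_rot": [0,0,0]}
    - {"gripper": -1,"linear": [0.023,0.0029,0.0047],"delta_rot": [0,0,0]}
    - {"gripper": -1,"linear": [0.026,0.0033,0.0053],"delta_rot": [0,0,0]}

```text
clock: 15.35
position: [0.5538, -0.0579, 0.0163]
ee_rot: [-0.001, -0.063, 0.998, 0.0]
contact_force: [-5.5, -1.5, 3.2]
width: 0.0849
gripper_force: 2.7
```

>>> send_rows:
  increments:
    - {"gripper": -1,"linear": [0.003,0.0004,0.0006],"delta_rot": [0,0,0]}
    - {"gripper": -1,"linear": [0.006,0.0008,0.0012],"delta_rot": [0,0,0]}
    - {"gripper": -1,"linear": [0.009,0.0011,0.0018],"delta_rot": [0,0,0]}
    - {"gripper": -1,"linear": [0.012,0.0015,0.0024],"delta_rot": [0,0,0]}
    - {"gripper": -1,"linear": [0.015,0.0019,0.003],"delta_rot": [0,0,0]}
    - {"gripper": -1,"linear": [0.018,0.0023,0.0036],"delta_rot": [0,0,0]}
    - {"gripper": -1,"linear": [0.021,0.0026,0.0042],"delta_rot": [0,0,0]}
    - {"gripper": -1,"linear": [0.024,0.003,0.0048],"delta_rot": [0,0,0]}

```text
clock: 16.15
position: [0.5761, -0.0549, 0.0212]
ee_rot: [-0.002, -0.063, 0.998, 0.0]
contact_force: [-8.7, -1.6, 8.2]
width: 0.0852
gripper_force: 4.8
```

```bash
python3 -c "
from m import *
box(.055)"
```

```text
box c [ 0.6308 -0.0453] edges [np.float64(0.083), np.float64(0.162)]
yaw mod pi/2 [np.float64(0.133), np.float64(0.133)]
x',y' -0.1521 0.0024
[ 0.5761 -0.0549  0.0212] [-8.72 -1.63  8.17]
```

The box is about to tip over the lip and its rising rear drags on the fingers. I ease back and up slightly, then continue.

>>> send_rows:
  increments:
    - {"gripper": -1,"linear": [-0.001,0,0.002],"delta_rot": [0,0,0]}
    - {"gripper": -1,"linear": [-0.002,0,0.004],"delta_rot": [0,0,0]}
    - {"gripper": -1,"linear": [-0.002,0,0.005],"delta_rot": [0,0,0]}
    - {"gripper": -1,"linear": [0.0,0,0.006],"delta_rot": [0,0,0]}
    - {"gripper": -1,"linear": [0.002,0,0.007],"delta_rot": [0,0,0]}

```text
clock: 16.7
position: [0.5808, -0.055, 0.0282]
ee_rot: [0.0, -0.063, 0.998, -0.0]
contact_force: [0.9, 0.1, -0.6]
width: 0.0851
gripper_force: 0.0
```

>>> send_rows:
  increments:
    - {"gripper": -1,"linear": [0.002,0.0002,0.0006],"delta_rot": [0,0,0]}
    - {"gripper": -1,"linear": [0.004,0.0005,0.0012],"delta_rot": [0,0,0]}
    - {"gripper": -1,"linear": [0.006,0.0008,0.0015],"delta_rot": [0,0,0]}

```text
clock: 17.0
position: [0.5865, -0.0541, 0.0296]
ee_rot: [0.0, -0.063, 0.998, 0.0]
contact_force: [-1.2, -0.1, -0.6]
width: 0.0856
gripper_force: 0.9
```

>>> send_rows:
  increments:
    - {"gripper": -1,"linear": [0.003,0.0004,-0.0005],"delta_rot": [0,0,0]}
    - {"gripper": -1,"linear": [0.006,0.0008,-0.001],"delta_rot": [0,0,0]}
    - {"gripper": -1,"linear": [0.009,0.0011,-0.0015],"delta_rot": [0,0,0]}
    - {"gripper": -1,"linear": [0.012,0.0015,-0.002],"delta_rot": [0,0,0]}
    - {"gripper": -1,"linear": [0.015,0.0019,-0.0025],"delta_rot": [0,0,0]}
    - {"gripper": -1,"linear": [0.018,0.0023,-0.003],"delta_rot": [0,0,0]}

```text
clock: 17.6
position: [0.6042, -0.0518, 0.0266]
ee_rot: [-0.0, -0.063, 0.998, 0.0]
contact_force: [-2.4, -0.1, 2.5]
width: 0.0851
gripper_force: 1.6
```

```bash
python3 -c "
from m import *
box(.054)"
```

```text
box c [0.6517 0.0327] edges [np.float64(0.034), np.float64(0.089)]
yaw mod pi/2 [np.float64(1.336), np.float64(1.341)]
x',y' -0.1216 0.0771
[ 0.6042 -0.0518  0.0266] [-2.44 -0.08  2.5 ]
```

>>> send_rows:
  increments:
    - {"gripper": -1,"linear": [0.0015,0.0002,-0.0003],"delta_rot": [0,0,0]}
    - {"gripper": -1,"linear": [0.003,0.0004,-0.0006],"delta_rot": [0,0,0]}
    - {"gripper": -1,"linear": [0.0045,0.0006,-0.001],"delta_rot": [0,0,0]}
    - {"gripper": -1,"linear": [0.006,0.0008,-0.001],"delta_rot": [0,0,0]}
    - {"gripper": -1,"linear": [0.007,0.0009,-0.001],"delta_rot": [0,0,0]}

```text
clock: 18.15
position: [0.6116, -0.0509, 0.0254]
ee_rot: [0.0, -0.063, 0.998, 0.0]
contact_force: [-1.0, -0.2, 0.5]
width: 0.0857
gripper_force: 0.8
```

>>> send_rows:
  increments:
    - {"gripper": -1,"linear": [0.001,0.0001,0],"delta_rot": [0,0,0]}
    - {"gripper": -1,"linear": [0.002,0.0002,0],"delta_rot": [0,0,0]}

```text
clock: 18.35
position: [0.6134, -0.0507, 0.0253]
ee_rot: [0.0, -0.063, 0.998, 0.0]
contact_force: [-1.7, 0.2, -1.3]
width: 0.0856
gripper_force: 0.5
```

>>> send_rows:
  increments:
    - {"gripper": -1,"linear": [0.001,0.0001,0],"delta_rot": [0,0,0]}
    - {"gripper": -1,"linear": [0.002,0.0002,0],"delta_rot": [0,0,0]}

```text
clock: 18.55
position: [0.6154, -0.0505, 0.0254]
ee_rot: [0.0, -0.063, 0.998, 0.0]
contact_force: [-1.7, -0.0, -0.9]
width: 0.0853
gripper_force: 0.5
```

```bash
python3 -c "
from m import *
s=grab('side'); cv2.imwrite('pics/m6.png',cv2.resize(s['pixels'][170:270,200:330],(780,600),interpolation=cv2.INTER_CUBIC))
w=grab('wrist'); 
print(s['s']['contact_force'],s['s']['position'])"
```

```text
[-1.71249261 -0.0218001  -0.85195278] [ 0.61537344 -0.05051767  0.02541668]
```

View pics/m6.png

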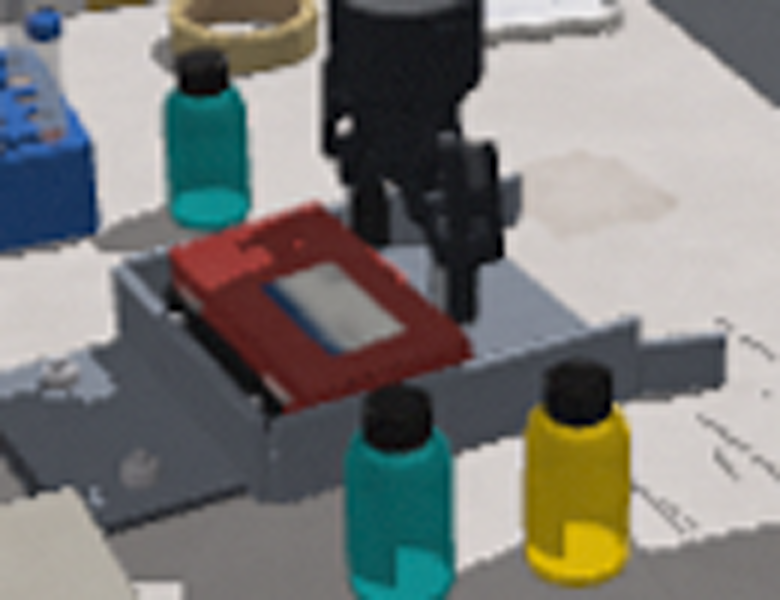

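I have now viewed 11 pictures, one over the limit of 10, so I will view no more and use numbers only. This one shows the box almost home: nose on the pocket floor just short of the bumper, rear still on the lip.

>>> send_rows:
  increments:
    - {"gripper": -1,"linear": [0.001,0.0001,0],"delta_rot": [0,0,0]}
    - {"gripper": -1,"linear": [0.002,0.0002,0],"delta_rot": [0,0,0]}
    - {"gripper": -1,"linear": [0.002,0.0002,0],"delta_rot": [0,0,0]}

```text
clock: 18.95
position: [0.6174, -0.0504, 0.0256]
ee_rot: [0.0, -0.063, 0.998, 0.0]
contact_force: [-0.5, 0.4, -0.6]
width: 0.0853
gripper_force: 0.3
```

```bash
cat > sd.py <<'E'
from h import *
s=grab('side'); h=cv2.cvtColor(s['pixels'],cv2.COLOR_BGR2HSV)
m=(((h[...,0]<8)|(h[...,0]>170))&(h[...,1]>110)).astype(np.uint8); m[:170]=0;m[270:]=0;m[:,:200]=0;m[:,330:]=0
c=max(cv2.findContours(m,0,2)[0],key=cv2.contourArea)[:,0]
for n,f in (('left',c[:,0].argmin()),('right',c[:,0].argmax()),('top',c[:,1].argmin()),('bottom',c[:,1].argmax())): print(n,c[f],end=' ')
p=s['s']['position']
# expected rear-left top corner (image right): rear face = TCP+11mm along ux, half width 82
rc=p[:2]+.011*np.array([.992,.125])+.0815*np.array([-.125,.992])
for z in (.05,.057): print(z,proj(s,[*rc,z]).round(1),end=' ')
print(p.round(4),s['s']['contact_force'].round(1))
E
python3 sd.py
```

```text
left [228 212] right [277 229] top [249 205] bottom [247 238] 0.05 [276.9 227.1] 0.057 [276.9 225. ] [ 0.6174 -0.0504  0.0256] [-0.5  0.4 -0.6]
```

>>> send_rows:
  increments:
    - {"gripper": -1,"linear": [0.001,0.0001,0],"delta_rot": [0,0,0]}
    - {"gripper": -1,"linear": [0.0015,0.0002,0],"delta_rot": [0,0,0]}
    - {"gripper": -1,"linear": [0.0015,0.0002,0],"delta_rot": [0,0,0]}

```text
clock: 19.3
position: [0.6188, -0.0502, 0.0256]
ee_rot: [0.0, -0.063, 0.998, 0.0]
contact_force: [-0.8, -1.0, -0.2]
width: 0.0855
gripper_force: 0.6
```

```bash
python3 sd.py
```

```text
left [228 212] right [276 229] top [252 206] bottom [247 238] 0.05 [276.5 227.3] 0.057 [276.5 225.1] [ 0.6188 -0.0502  0.0256] [-0.8 -1.  -0.2]
```

>>> send_rows:
  increments:
    - {"gripper": -1,"linear": [0.001,0.0001,0],"delta_rot": [0,0,0]}
    - {"gripper": -1,"linear": [0.0015,0.0002,0],"delta_rot": [0,0,0]}
    - {"gripper": -1,"linear": [0.0015,0.0002,0],"delta_rot": [0,0,0]}

```text
clock: 19.65
position: [0.6199, -0.05, 0.0256]
ee_rot: [-0.0, -0.063, 0.998, 0.0]
contact_force: [-2.4, -0.0, 0.6]
width: 0.0852
gripper_force: 1.3
```

```bash
python3 sd.py
python3 - <<'E'
from h import *
s=grab('side'); p=s['s']['position']; ux=np.array([.992,.125]);uy=np.array([-.125,.992]); r=p[:2]+.011*ux
for f in(0,.085):
  for y in(.082,-.082):
    for z in (.05,.057): print(f,y,z,proj(s,[*(r+f*ux+y*uy),z]).round(1))
E
```

```text
left [227 213] right [276 229] top [250 206] bottom [247 238] 0.05 [276.2 227.4] 0.057 [276.1 225.2] [ 0.6199 -0.05    0.0256] [-2.4 -0.   0.6]
0 0.082 0.05 [276.2 227.5]
0 0.082 0.057 [276.2 225.3]
0 -0.082 0.05 [250.7 204.3]
0 -0.082 0.057 [250.6 202.3]
0.085 0.082 0.05 [248.9 235.3]
0.085 0.082 0.057 [248.8 233.1]
0.085 -0.082 0.05 [225.3 210.7]
0.085 -0.082 0.057 [225.2 208.6]
```

Bumper force is starting to build and the box corners match a flat box at z≈0.05 on top. Backing off to verify.

>>> send_rows:
  increments:
    - {"gripper": -1,"linear": [-0.005,-0.0006,0],"delta_rot": [0,0,0]}
    - {"gripper": -1,"linear": [-0.02,-0.0025,0.004],"delta_rot": [0,0,0]}
    - {"gripper": -1,"linear": [-0.04,-0.005,0.02],"delta_rot": [0,0,0]}
    - {"gripper": -1,"linear": [-0.07,-0.009,0.06],"delta_rot": [0,0,0]}
    - {"gripper": -1,"linear": [-0.1,-0.013,0.1],"delta_rot": [0,0,0]}
    - {"gripper": -1,"linear": [-0.1,-0.013,0.15],"delta_rot": [0,0,0]}
    - {"gripper": -1,"linear": [-0.1,-0.013,0.2],"delta_rot": [0,0,0]}
    - {"gripper": -1,"linear": [-0.1,-0.013,0.24],"delta_rot": [0,0,0]}

```text
clock: 20.55
position: [0.521, -0.0631, 0.2693]
ee_rot: [0.003, -0.063, 0.998, -0.001]
contact_force: [0.4, -1.2, -0.8]
width: 0.0854
gripper_force: 0.0
```

```bash
python3 sd.py
python3 - <<'E'
from m import *
box(.05)
d=grab('wrist'); h=cv2.cvtColor(d['pixels'],cv2.COLOR_BGR2HSV)
m=(((h[...,0]<8)|(h[...,0]>170))&(h[...,1]>110)).astype(np.uint8); m=cv2.morphologyEx(m,cv2.MORPH_CLOSE,np.ones((25,25)))
c=max(cv2.findContours(m,0,2)[0],key=cv2.contourArea); ap=cv2.approxPolyDP(c,6,True)[:,0]
for p in ap:
    for z in(.05,.057): print(p,z,onz(d,*p,z).round(4))
E
```

```text
left [227 213] right [276 230] top [251 206] bottom [247 238] 0.05 [306.1 218.7] 0.057 [306.2 216.6] [ 0.521  -0.0631  0.2693] [ 0.4 -1.2 -0.8]
box c [ 0.6726 -0.0394] edges [np.float64(0.087), np.float64(0.162)]
yaw mod pi/2 [np.float64(0.126), np.float64(0.127)]
x',y' -0.1098 0.0029
[ 0.5244 -0.0639  0.2758] [ 2.95 -0.65  4.3 ]
[226 251] 0.05 [ 0.6265 -0.1231  0.05  ]
[226 251] 0.057 [ 0.6231 -0.1222  0.057 ]
[226 314] 0.05 [ 0.7226 -0.1157  0.05  ]
[226 314] 0.057 [ 0.7174 -0.1149  0.057 ]
[341 314] 0.05 [0.7015 0.0441 0.05  ]
[341 314] 0.057 [0.6967 0.0419 0.057 ]
[341 251] 0.05 [0.607  0.0263 0.05  ]
[341 251] 0.057 [0.604  0.0244 0.057 ]
```

Run:
```python
from m import *
d=grab('wrist'); print(d['s']['position'])
im=d['pixels'].astype(int)
for u in (240,255,325): print(u,[tuple(x) for x in im[240:330,u-2:u+3].mean(1).round(0).astype(int)[:,1:].tolist()])
```

```text
[ 0.52240546 -0.06338328  0.26922271]
240 [(125, 119), (125, 119), (125, 119), (126, 119), (126, 119), (126, 119), (126, 119), (126, 119), (126, 119), (125, 119), (126, 119), (123, 116), (116, 109), (81, 108), (33, 97), (26, 82), (28, 82), (26, 82), (27, 80), (34, 97), (35, 100), (30, 85), (25, 78), (36, 100), (48, 126), (53, 136), (54, 137), (54, 136), (52, 135), (51, 135), (50, 135), (51, 135), (52, 136), (52, 136), (54, 136), (57, 135), (57, 135), (54, 135), (52, 134), (51, 134), (51, 134), (51, 134), (49, 134), (49, 134), (49, 134), (49, 134), (50, 134), (50, 134), (49, 134), (50, 133), (49, 133), (50, 133), (52, 135), (51, 122), (44, 102), (34, 88), (31, 82), (30, 81), (30, 81), (29, 81), (29, 81), (28, 81), (29, 81), (30, 82), (29, 81), (29, 82), (30, 82), (29, 82), (29, 82), (29, 82), (30, 82), (31, 83), (31, 82), (30, 82), (30, 82), (31, 82), (30, 82), (31, 81), (34, 78), (52, 66), (57, 54), (58, 55), (61, 57), (60, 57), (57, 53), (57, 53), (61, 57), (87, 82), (105, 98), (114, 107)]
255 [(124, 117), (124, 116), (124, 117), (124, 118), (125, 118), (126, 118), (125, 118), (125,
[... 1159 characters left out ...]
51, 130), (55, 134), (54, 134), (54, 134), (56, 134), (54, 134), (54, 135), (53, 135), (53, 135), (53, 135), (53, 133), (45, 113), (38, 95), (34, 88), (61, 94), (106, 116), (123, 126), (123, 125), (123, 125), (122, 125), (122, 125), (121, 125), (120, 125), (120, 124), (120, 124), (117, 122), (113, 120), (110, 117), (107, 114), (110, 117), (109, 117), (105, 113), (107, 115), (109, 118), (106, 116), (77, 86), (42, 45), (46, 49), (43, 46), (36, 38), (34, 51), (33, 71), (33, 81), (32, 80), (33, 81), (33, 80), (32, 80), (32, 80), (34, 80), (32, 80), (33, 80), (34, 81), (32, 80), (33, 80), (40, 63), (43, 41), (43, 42), (44, 41), (44, 41), (44, 41), (44, 42), (44, 41), (53, 50), (78, 73), (87, 82)]
```

Run:
```python
from m import *
d=grab('wrist'); print(d['s']['position'])
ux=np.array([.992,.125])
for u in(255,325):
    f=lambda v,z:(onz(d,u,v,z)[:2]-[.6255,-.0484])@ux*1000
    print(u,'rear top z50,57',f(263.6,.05).round(1),f(263.6,.057).round(1),'front z50,43',f(318.8,.05).round(1),f(318.8,.043).round(1),'rear visible bottom z22,15',f(253,.022).round(1),f(253,.015).round(1))
```

```text
[ 0.52085338 -0.06301821  0.26670971]
255 rear top z50,57 0.4 -3.0 front z50,43 83.9 89.0 rear visible bottom z22,15 -1.9 1.2
325 rear top z50,57 0.2 -3.2 front z50,43 83.7 88.7 rear visible bottom z22,15 -2.2 1.0
```

>>> send_rows:
  increments:
    - {"gripper": -1,"linear": [0,0,0],"delta_rot": [0,0,0]}
    - {"gripper": -1,"linear": [0,0,0],"delta_rot": [0,0,0]}
    - {"gripper": -1,"linear": [0,0,0],"delta_rot": [0,0,0]}
    - {"gripper": -1,"linear": [0,0,0],"delta_rot": [0,0,0]}

```text
clock: 21.2
position: [0.52, -0.0629, 0.2648]
ee_rot: [-0.001, -0.063, 0.998, 0.0]
contact_force: [0.5, -0.5, -0.6]
width: 0.0853
gripper_force: 0.0
```

```bash
python3 - <<'E'
from m import *
d=grab('wrist'); print(d['s']['position'],get_state()['position'])
ux=np.array([.992,.125]); im=d['pixels'].astype(float)
def cross(a,lo,hi,th):
    for i in range(lo,hi):
        if (a[i]-th)*(a[i+1]-th)<=0: return i+(a[i]-th)/(a[i]-a[i+1])
for u in(238,245,250,312,318):
    r=im[:,u-2:u+3,2].mean(1); g=im[:,u-2:u+3,1].mean(1)
    b=cross(g,240,262,78)
    t=cross(r,int(b)+9,int(b)+16,115)
    i0=int(b)+55; f_=next(i for i in range(i0,i0+25) if r[i]-g[i]<32); e=cross(r-g,i0,i0+25,32)
    f=lambda v,z:((onz(d,u,v,z)[:2]-[.6255,-.0484])@ux*1000).round(1)
    print(u,round(b,1),round(t,1),round(e,1),'rear top',f(t,.05),f(t,.057),'front',f(e,.05),'bottom',f(b,.022))
E
python3 sd.py
```

```text
[ 0.52002087 -0.06289992  0.26475691] [ 0.52014085 -0.06292599  0.2649818 ]
238 258.0 268.8 324.1 rear top 4.7 1.1 front 88.4 bottom 2.4
245 258.0 268.8 324.2 rear top 4.6 1.1 front 88.4 bottom 2.4
250 257.7 268.8 324.1 rear top 4.7 1.2 front 88.3 bottom 1.9
312 257.7 268.8 324.1 rear top 4.6 1.1 front 88.1 bottom 1.7
318 257.6 268.8 324.2 rear top 4.5 1.0 front 88.3 bottom 1.7
left [227 213] right [276 230] top [251 206] bottom [247 238] 0.05 [306.4 218.7] 0.057 [306.4 216.6] [ 0.5201 -0.0629  0.265 ] [ 0.4  0.4 -1. ]
```

The numbers agree that the box is seated: top-face length is consistent with flat at z=50 mm, its rear sits about 2.5 mm behind the lip, and x'≈-0.11, y'≈0.003. Handing in.

```bash
python3 -c "
from rig import sign_off
print(sign_off())"
```

```text
the job is handed in; nothing more can be done
None
```

I handed the job in after about 21 s of robot time: the amber bottle stands upright on open bench and the slide box measures flat in the dock pocket, its rear about 2.5 mm behind the lip, but I viewed 11 pictures against the limit of 10, and the hand-in returned no verdict.

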